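Set and close the quick-release vice

ROBOT

A 6-joint arm with a two-finger parallel gripper is mounted at the origin on a cart in front of the work surface, level with it; the furniture and walls round the work are solid. World frame = base frame: x ahead of the robot, y to its left, z up, the work surface at z = 0. Lengths are in mm, angles in degrees, forces in N, time in s.
With the tool pointing down it reaches from about 350 to 850 mm from the base axis. Payload 8.1 kg.
Tool frame: the origin (TCP) lies on the centre line of the jaws, within the pads' length; the fingertips stand 19 mm ahead of it and the grasp point (between the pads) is the TCP; z points along the fingers, y is the line along which they close (so a half turn about z gives the same grasp; the last joint's range is limited). The gripper opens to 85 mm and grips with 20 to 120 N. Pads are 22 mm wide; open, the fingers measure 114 mm over their backs; the gripper's body (76 mm by 85 mm) begins 54 mm behind the grasp point. The pads swing forward as they close: fully open they stand 13 mm farther back than shut.
Start: joints at [-78.977, 7.471, 85.268, -0, 87.261, -4.893], TCP at [164.565, -576.996, 250.292] pointing down, gripper open.
Joint ranges: [-169.43, 169.43], [-51.17, 129.36], [1.28, 143.12], [-76.62, 256.62], [0, 156.53], [-152.29, 152.29]. Speed limits (degrees/s): [136.94, 136.94, 159.86, 180, 180, 180].

INTERFACE

Orientations are given as [roll, pitch, yaw] about the fixed x, y, z axes, in that order (R = Rz(yaw) Ry(pitch) Rx(roll)).
In Python, from bench import r gives the robot as it stands. The module is installed in compiled form; this text tells all that it offers.
- The arm moves only by the tool servo_tool, never from a script. Its arguments are lists of equal length, an entry for each row: "fingers": the finger opening in m, from 0 to 0.0854; "linear": the shift along the tool's x, y, z in m, a list of three; "rotation": the turn, a rotation vector about the tool's x, y, z in degrees, a list of three. A call has 1 to 10 rows; each row is the pose to reach, as a shift and turn from the pose commanded when the call began, along the tool's axes at that moment; what a row does not reach only later rows make up. A row lasts 1/10 s, in which the tool goes at most 50 mm and 8.59 degrees, less where a joint would pass 70% of its speed; a pose out of reach is approached as far as the arm can. A call with a gripper value outside its range is refused whole. The fingers move at their own pace and stop on an object; "force" is the grip in N (left out, the last holds). Time passes only in rows, so rows that repeat a pose let the fingers close. It gives the time, the measured TCP pose, the force, the opening and the grip force at its end, in the units of the state.
- r.sense(): the state, without advancing time (a new reading comes with each control period).
- r.snapshot(name): name is "side" or "top" or "wrist"; returns a dict with "frame" (480x640x3 uint8, red, green, blue), "fx", "fy", "cx", "cy" (pixels), "camera_from_world" (4x4, takes a point from world to camera coordinates). Camera axes: x right, y up, looking along -z (the intrinsics and any distortion apply to the point x, -y, -z); pixel columns grow to the right and rows downward; lengths in mm; the calibration is good to about 2 mm. A picture is of the moment at which its call begins. There is no depth.
- r.hand_in(): hands the job in; it is judged then, once.
The state is a dict: "time": time; "joint_pos": joint angles; "qd": joint speeds; "joint_efforts": joint torques, N m; "tool_pos": TCP position; "tcp_rot": TCP orientation; "ft_force": force on the tool from outside, world axes, zero at the start; "wrist_torque": the same for the moment, N m; "finger_gap": finger opening in mm; "grip_force": force on a finger pad.
Only numpy, scipy, OpenCV 4.12 (cv2) and the standard library are available. Lean on these libraries where they do the work, as an engineer would, in place of code of your own. Each camera call takes 0.05 s, during which the arm holds its last target. There are 200 camera calls.

TASK

Clamp the grey cover in the small quick-release vice on the bench: turn the vice's black wing nut clockwise until its white pointer lines up with the green mark, the setting at which the red cam lever meets firm resistance about midway through its swing, then push the red lever down until it lies flat. Do not knock over the red bottle.

Things in the scene. Friction and masses are not known exactly. Their poses are not given: they have to be found in the camera images.
- nut (a joint): Black wing nut of the vice, vertical axis: rad, 0 loosest, grows clockwise seen from above (closes one jaw by 7.5 mm per rad), upper stop 2.2. At 1.2 its white pointer lines up with the green mark beside it and the lever bites about midway (0.6 rad). Starts 0.7 to 1.1 rad short of that. Stays where left; turning takes 0.15 N m.
- nut_grip (a point): Point on the nut's axis in the middle of its upright wing, the bar to grip: 52 mm long (this frame's x), 14 mm thick (y), from 15 mm below to 13 mm above the point; under it a disc 38 mm wide. z up. The frame turns with the nut; the white pointer is the -x end. Housing top 28 mm lower. The lever's pivot is 152 mm away; at the mark this frame's -y points at it.
- lever (a joint): Red cam lever of the vice, level hinge at the end away from the nut: rad above flat, 0 closed (stop), 1.2 open stop, starts about 1. Closing it moves the other jaw in by 10 mm per rad. Stays where left: friction 0.2 N m; once the jaws hold the cover a spring adds to it, about 0.15 N m when flat with the nut at the mark, more if the nut is tighter.
- lever_pad (a point): Point on the lever's upper face (15 mm wide, 22 mm near its end; 9 mm thick), to push on. In this frame -y runs along the lever away from the nut, x along the hinge, z is the face's normal; the pivot is at (0, 0.070, -0.005), 59 mm above the bench; the lever ends 27 mm beyond the point. It swings away from the nut and down; flat, this face is 64 mm above the bench.
- bottle: Red bottle with a white pointed cap, loose, 34 mm wide and 98 mm tall, standing on the bench on the far side of the clamp. Its origin is the centre of its underside, z is up.
Things that resemble listed ones, but are neither listed nor needed, are in the scene too. What is meant by the bottle is not turquoise or yellow, and is the larger of those in its own colour.

How it is judged:
By the outcome, as a careful person would: the job done as asked, in the order asked, and still so for the second after the job is handed in, with the robot touching nothing.
It also fails if it takes over 54 s, if anything falls off the work surface, if the arm or the gripper's body presses on something with over 40 N, if the wrist force passes 120 N, or if a joint passes its speed limit or range.

## Working session

There is one attempt and no reset: what is moved stays moved. The work goes in short steps, Python scripts to look and compute and a tool call to move; the robot and the scene stay as the last step left them, time stands still between calls to the robot, and variables do not carry over. Pictures are saved under pics/ and viewed, at most 10 in all, crops included, and the job is handed in when it is done.

Besides the shell and the picture viewer there is one more tool, called after ">>>" as a command line: name --argument value ..., lists and objects as JSON in quotes. servo_tool: Moves the arm, as the interface text tells. Its arguments: {"type":"object","properties":{"fingers":{"type":"array","items":{"type":"number"}},"linear":{"type":"array","items":{"type":"array","items":{"type":"number"}}},"rotation":{"type":"array","items":{"type":"array","items":{"type":"number"}}},"force":{"type":"number"}},"required":["fingers","linear","rotation"]}

```bash
mkdir -p pics
cat > h.py <<'E'
import numpy as np, cv2, pickle
from bench import r
def snap(n,tag):
    s=r.snapshot(n); pickle.dump({k:s[k] for k in s},open(f'{tag}.pkl','wb'))
    cv2.imwrite(f'pics/{tag}.png',s['frame'][:,:,::-1]); return s
def load(tag): return pickle.load(open(f'{tag}.pkl','rb'))
def ray(s,u,v):
    T=np.array(s['camera_from_world']);R=T[:3,:3];t=T[:3,3]
    d=np.array([(u-s['cx'])/s['fx'],-(v-s['cy'])/s['fy'],-1.]);return -R.T@t,R.T@d
def atz(s,u,v,z):
    c,d=ray(s,u,v);return c+d*(z-c[2])/d[2]
def proj(s,p):
    T=np.array(s['camera_from_world']);q=T[:3,:3]@np.array(p,float)+T[:3,3]
    return np.array([s['cx']+s['fx']*q[0]/-q[2],s['cy']-s['fy']*q[1]/-q[2]])
def tri(obs):
    A=np.zeros((3,3));b=np.zeros(3)
    for s,u,v in obs:
        c,d=ray(s,u,v);d=d/np.linalg.norm(d);P=np.eye(3)-np.outer(d,d);A+=P;b+=P@c
    p=np.linalg.solve(A,b);return p,[proj(s,p)-[u,v] for s,u,v in obs]
E
python3 - <<'E'
from h import *
a=snap('side','side1');b=snap('top','top1')
for s in(a,b): print({k:s[k] for k in s if k!='frame'}, ray(s,320,240))
print(r.sense())
E
```

```text
{'fx': 550.2673961716607, 'fy': 550.2673961716607, 'cx': 326.5507954567118, 'cy': 236.4660928981355, 'camera_from_world': array([[ 9.98843143e-01, -4.59759937e-02,  1.40919915e-02,
        -6.11203871e+02],
       [ 2.47650761e-03,  3.41844444e-01,  9.39753288e-01,
        -1.24427728e+02],
       [-4.80233603e-02, -9.38631229e-01,  3.41562839e-01,
        -7.49477141e+02],
       [ 0.00000000e+00,  0.00000000e+00,  0.00000000e+00,
         1.00000000e+00]])} (array([ 574.81253102, -689.04842802,  381.53798653]), array([ 0.03611648,  0.93698318, -0.34776585]))
{'fx': 459.38820372941973, 'fy': 459.38820372941973, 'cx': 325.7849580027937, 'cy': 238.98069963769174, 'camera_from_world': array([[ 1.51033870e-02, -9.99667389e-01,  2.09045145e-02,
         1.11886781e+02],
       [ 9.92282413e-01,  1.75586728e-02,  1.22748957e-01,
        -6.26290117e+02],
       [-1.23075185e-01,  1.88892571e-02,  9.92217564e-01,
        -8.47007160e+02],
       [ 0.00000000e+00,  0.00000000e+00,  0.00000000e+00,
         1.00000000e+00]])} (array([515.52123548, 138.84572535, 914.95290159]), array([ 0.12068329, -0.00633966, -0.99275317]))
{'time': 0.1, 'joint_pos': array([-7.89767379e+01,  7.51092877e+00,  8.53216815e+01,  1.38816860e-03,
        8.72627552e+01, -4.89246758e+00]), 'qd': array([ 0.04627685,  0.03875554, -0.13086616, -0.03161466, -0.03913661,
       -0.07750616]), 'joint_efforts': array([ 1.15499352e-03, -5.70951855e+01, -5.01942337e+01, -2.12577916e-04,
        8.19372159e-03, -1.54963658e-05]), 'tool_pos': array([ 164.48158398, -576.53835937,  249.36079284]), 'tcp_rot': array([-1.79905100e+02, -9.51474630e-03,  1.59156543e+01]), 'ft_force': array([-0.10868214, -0.09611488, -0.13438348]), 'wrist_torque': array([-0.014896  ,  0.00279248,  0.00466462]), 'grip_force': 0.0, 'finger_gap': 85.17427884434552}
```

View pics/side1.png

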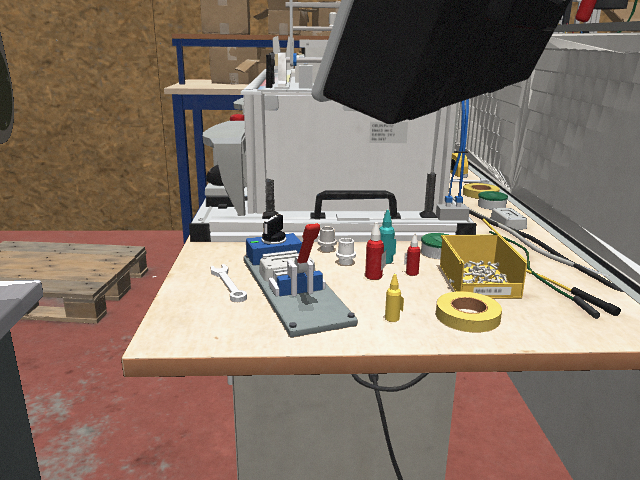

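View pics/top1.png

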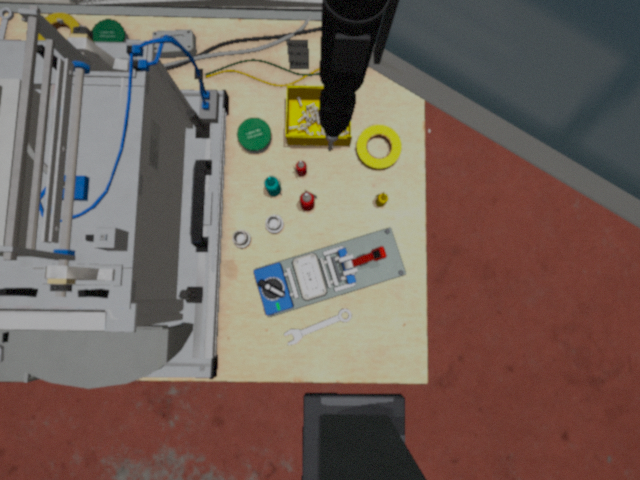

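Top view: vice with the nut at about (272,289) and the red lever at (375,253); side view: nut (272,225), lever (309,240). Red things: a large red bottle (side 374,255; top 307,200), a small red bottle (side 413,258; top 301,168), and the red lever. The bottle meant is the large one at side (374,255), which is not turquoise or yellow. I'll confirm these in an enlarged crop.

Run:
```python
from h import *
a=load('side1');b=load('top1')
A=cv2.resize(a['frame'][200:340,200:440],None,fx=3.3,fy=3.3,interpolation=cv2.INTER_CUBIC)[:,:,::-1][:, :792]
B=cv2.resize(b['frame'][150:330,240:420],None,fx=3.3,fy=3.3,interpolation=cv2.INTER_CUBIC)[:,:,::-1]
cv2.imwrite('pics/c1.png',A);cv2.imwrite('pics/c2.png',B)
print('blk',tri([(a,390,120),(b,333,150)]))
print('nut',tri([(a,272,222),(b,272,289)]))
print('bottle base/top',atz(a,374,277,0),tri([(a,376,226),(b,308,200)]))
for p in [(403,272),(390,228),(253,267),(268,316)]: print(p,atz(b,*p,10))
```

```text
blk (array([715.49996366, 119.23575441, 270.98401507]), [array([ 6.29699131, -1.89264374]), array([-0.87577915,  6.61233613])])
nut (array([526.39444063, 218.73124701,  78.1278428 ]), [array([ 0.08049678, -0.00304692]), array([0.00246971, 0.07724334])])
bottle base/top [6.99613179e+02 1.58185671e+02 5.68434189e-14] (array([693.81949843, 156.37249865,  90.99180407]), [array([-2.96192206,  0.51071906]), array([ 0.23820855, -2.67357296])])
(403, 272) [564.77460357 -31.86850352  10.        ]
(390, 228) [652.13630373  -6.30369347  10.        ]
(253, 267) [569.79974151 263.73799406  10.        ]
(268, 316) [475.25040888 231.4524418   10.        ]
```

View pics/c1.png

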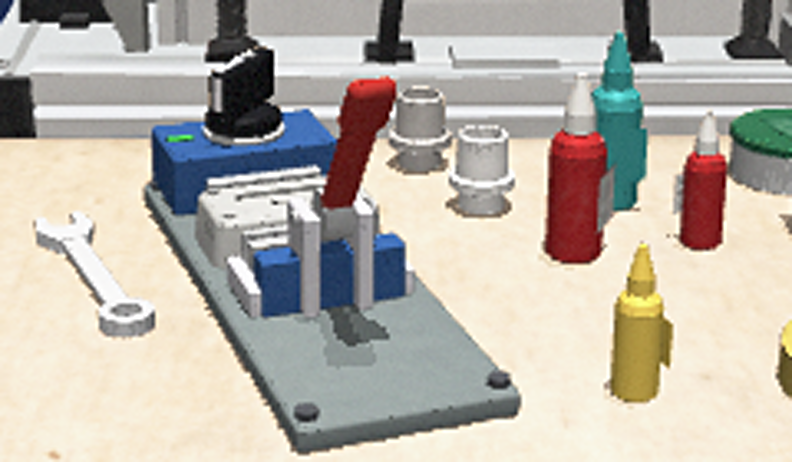

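View pics/c2.png

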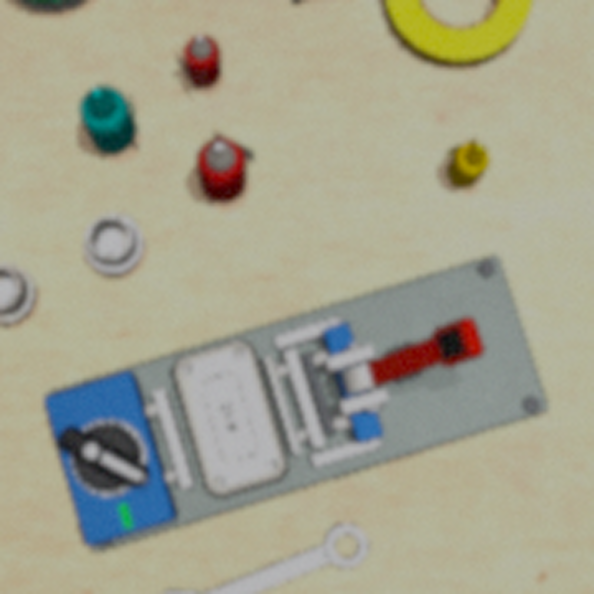

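Crops: red bottles at c1 (578,200) larger and (703,200) smaller, so the larger is the bottle, at about (700,158), and I'll stay away from it. On the nut, the white pointer end is at c2 (145,480), the axis at about (108,460) and the green mark at (125,516). That puts the mark about 45–50° clockwise of the pointer. The nut at (526,219,78) fits the reach. I'll move above it.

>>> servo_tool --fingers '[0.085,0.085,0.085,0.085,0.085,0.085,0.085,0.085,0.085,0.085]' --linear '[[0.03,-0.036,0],[0.06,-0.072,0],[0.09,-0.108,0],[0.12,-0.144,0],[0.15,-0.18,0],[0.18,-0.216,0],[0.21,-0.252,0],[0.24,-0.288,0],[0.27,-0.324,0],[0.3,-0.36,0]]' --rotation '[[0,0,-2.6],[0,0,-5.2],[0,0,-7.8],[0,0,-10.4],[0,0,-13],[0,0,-15.6],[0,0,-18.2],[0,0,-20.8],[0,0,-23.4],[0,0,-26]]'

```text
time: 1.1
tool_pos: [354.5, -146.7, 250.1]
tcp_rot: [180.0, -0.0, 42.0]
ft_force: [1.7, -0.4, -0.4]
finger_gap: 85.2
grip_force: 0.0
```

>>> servo_tool --fingers '[0.085,0.085,0.085,0.085,0.085,0.085,0.085,0.085,0.085,0.085]' --linear '[[0.042,-0.018,0],[0.084,-0.036,0],[0.126,-0.054,0],[0.168,-0.072,0],[0.21,-0.09,0],[0.252,-0.108,0],[0.294,-0.126,0],[0.336,-0.144,0],[0.336,-0.144,0],[0.336,-0.144,0]]' --rotation '[[0,0,-2.6],[0,0,-5.2],[0,0,-7.8],[0,0,-10.4],[0,0,-13],[0,0,-15.6],[0,0,-18.2],[0,0,-21],[0,0,-21],[0,0,-21]]'

```text
time: 2.1
tool_pos: [507.7, 183.8, 249.1]
tcp_rot: [-179.9, 0.1, 63.0]
ft_force: [-1.1, 0.1, -1.2]
finger_gap: 84.7
grip_force: 0.0
```

Run:
```python
from h import *
w=snap('wrist','w1'); s=r.sense(); print(s['tool_pos'],s['tcp_rot'],s['joint_pos'],ray(w,320,240),w['fx'],w['cx'],w['cy'])
```

```text
[507.69982029 182.877204   249.59407346] [-1.79947579e+02  8.10790016e-02  6.29371768e+01] [ 1.43818015e+01 -1.77813631e+00  9.48981249e+01 -2.61154845e-02
  8.69729724e+01  4.14460620e+01] (array([539.56199184, 243.54312018, 372.11705357]), array([-0.1055592 , -0.23228046, -0.96712915])) 357.4758269918248 315.3635647578778 245.8469445174574
```

View pics/w1.png

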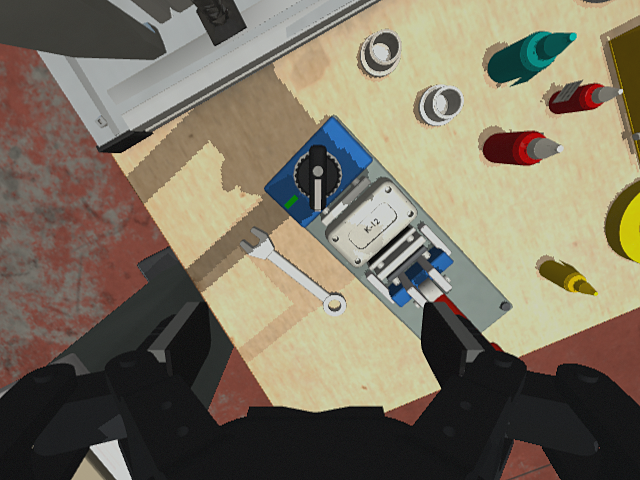

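The wrist view shows the wing nut with its axis at about (318,171), the white pointer end at (318,208) and the green mark at (291,202). The big red bottle at (512,147) and the small one at (580,98) are clear of the work. I'll enlarge the nut region for accuracy.

Run:
```python
from h import *
w=load('w1')
A=cv2.resize(w['frame'][110:235,255:380],None,fx=4.8,fy=4.8,interpolation=cv2.INTER_CUBIC)[:,:,::-1]
cv2.imwrite('pics/c3.png',A)
```

```text
(no output)
```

View pics/c3.png

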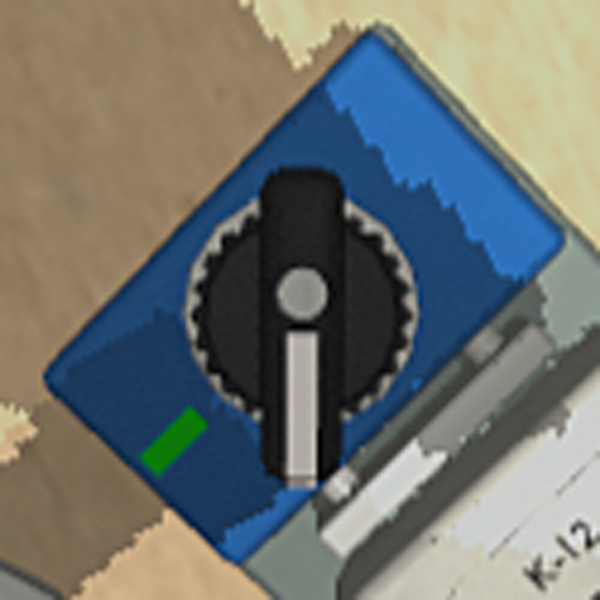

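Run:
```python
from h import *
w=load('w1');a=load('side1');b=load('top1')
P=lambda x,y:(255+x/4.8-.4,110+y/4.8-.4)
print('tri',tri([(w,*P(302,294)),(a,275,217.5)]), tri([(w,*P(302,294)),(a,275,217.5),(b,271.5,288.5)]))
for zt in(80,85,90,95):
    e1,e2,c=[atz(w,*P(*q),zt)[:2] for q in((302,171),(302,479),(302,294))]
    d=e2-e1;zh=zt-41
    g=atz(w,*P(175,441),zh)[:2]-c
    L=[atz(w,*P(*q),zh)[:2] for q in((45,378),(375,25),(565,240),(240,562))]
    ang=lambda v:np.degrees(np.arctan2(v[1],v[0]))%360
    print(zt,'len',np.hypot(*d),'c',c,'mid',(e1+e2)/2,'ptr',ang(d),'mark',ang(g),'edges',ang(L[0]-L[1]),ang(L[3]-L[2]),'perp',ang(L[3]-L[0])-90,ang(L[2]-L[1])-90, 'disc', atz(w,*P(302,308),zt-28)[:2])
```

```text
tri (array([531.53435392, 225.69915807,  84.04071289]), [array([-0.31396532,  0.17901751]), array([0.16385847, 0.002478  ])]) (array([530.18104729, 222.53676917,  84.37709904]), [array([-0.03139582,  4.6243016 ]), array([-0.69790407,  0.38264233]), array([-1.89173898, -1.62853601])])
80 len 50.96839404793119 c [531.70972618 225.46035681] mid [529.12801404 220.36451504] ptr 243.1318065116104 mark 204.55659281606265 edges 198.6285192086803 198.20792898948724 perp 198.82787241940173 196.61035226150028 disc [529.81884789 221.48043768]
85 len 50.09599729079273 c [531.84412891 225.7698691 ] mid [529.30660645 220.76124993] ptr 243.13180651161048 mark 204.5975335312205 edges 198.62851920868027 198.20792898948727 perp 198.82787241940173 196.61035226150022 disc [529.97102885 221.82504104]
90 len 49.22360053365439 c [531.97853163 226.07938138] mid [529.48519886 221.15798481] ptr 243.13180651161036 mark 204.6396732160501 edges 198.62851920868027 198.20792898948727 perp 198.82787241940173 196.61035226150017 disc [530.1232098 222.1696444]
95 len 48.35120377651593 c [532.11293436 226.38889367] mid [529.66379127 221.5547197 ] ptr 243.1318065116104 mark 204.68306527421987 edges 198.6285192086803 198.20792898948724 perp 198.82787241940167 196.61035226150034 disc [530.27539076 222.51424776]
```

```bash
python3 - <<'E'
from h import *
w=load('w1');a=load('side1');b=load('top1')
P=lambda x,y:(255+x/4.8-.4,110+y/4.8-.4)
print('tri',tri([(w,*P(302,325)),(a,200+243/3.3,200+60/3.3)]))
for zt in(70,75,80,85,90):
    zh=zt-41
    f=lambda q,z,s,o:np.round((proj(s,atz(w,*P(*q),z))-o)*3.3,0)
    for s,o in((a,[200,200]),(b,[240,150])):
        print(zt,'corners',*[f(q,zh,s,o) for q in((45,378),(375,25),(565,240),(240,562))],'bar',*[f(q,zt,s,o) for q in((302,171),(302,479),(302,294))],'green',f((175,441),zh,s,o))
E
python3 - <<'E'
import cv2
a=cv2.imread('pics/c1.png')[20:230,120:380]
b=cv2.imread('pics/c2.png')[360:560,30:230]
import numpy as np
o=np.zeros((600,780,3),np.uint8)
A=cv2.resize(a,None,fx=1.9,fy=1.9);o[:A.shape[0],:A.shape[1]]=A
B=cv2.resize(b,None,fx=1.4,fy=1.4);o[:280,500:780]=B
cv2.imwrite('pics/c4.png',o[:400])
E
```

```text
tri (array([529.3184818 , 221.22883042,  84.25350469]), [array([-0.25663295,  0.14592288]), array([0.13513943, 0.00311812])])
70 corners [150. 152.] [313. 132.] [341. 167.] [174. 187.] bar [267.  73.] [218. 102.] [248.  83.] green [178. 167.]
70 corners [ 90. 545.] [ 44. 392.] [134. 367.] [179. 516.] bar [ 64. 433.] [148. 477.] [ 96. 450.] green [131. 516.]
75 corners [151. 143.] [312. 124.] [340. 157.] [175. 178.] bar [267.  64.] [218.  92.] [248.  74.] green [179. 158.]
75 corners [ 89. 544.] [ 43. 392.] [133. 368.] [177. 515.] bar [ 63. 432.] [146. 476.] [ 95. 449.] green [129. 515.]
80 corners [152. 134.] [311. 116.] [339. 148.] [177. 168.] bar [267.  55.] [219.  82.] [248.  65.] green [180. 149.]
80 corners [ 88. 543.] [ 42. 393.] [131. 368.] [175. 514.] bar [ 61. 432.] [144. 476.] [ 93. 449.] green [128. 514.]
85 corners [154. 126.] [311. 108.] [338. 139.] [178. 158.] bar [266.  46.] [219.  72.] [249.  56.] green [181. 140.]
85 corners [ 87. 542.] [ 42. 393.] [129. 368.] [173. 513.] bar [ 60. 432.] [141. 475.] [ 92. 448.] green [126. 513.]
90 corners [155. 117.] [310.  99.] [337. 130.] [179. 148.] bar [266.  37.] [220.  63.] [249.  47.] green [182. 130.]
90 corners [ 85. 540.] [ 41. 393.] [128. 369.] [171. 512.] bar [ 59. 431.] [139. 474.] [ 90. 448.] green [124. 512.]
```

View pics/c4.png

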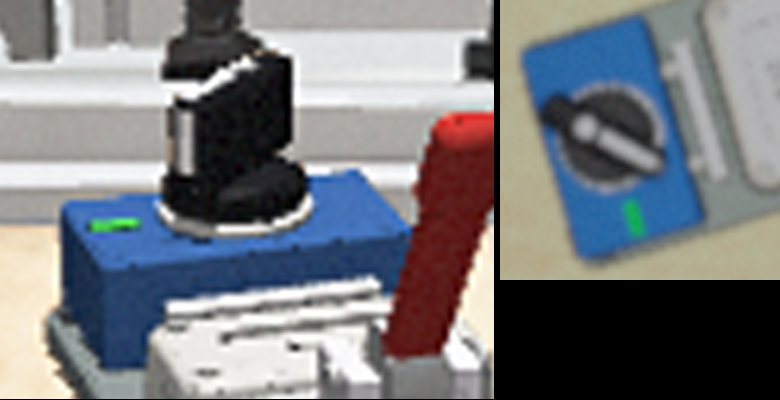

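Side crop: the wing-top ends and the green mark at c4 (115,225) match a wing top at z≈85, so the grip point is at z≈72 and the housing top at ≈44. Axis ≈(529.4,221), pointer at 243°, mark direction ≈198°, so it needs a 45° clockwise turn. Descending to grip the wing.

>>> servo_tool --fingers '[0.05,0.05,0.05,0.05,0.05,0.05,0.05]' --linear '[[0.022,0.001,0.02],[0.0435,0.002,0.05],[0.0435,0.002,0.09],[0.0435,0.002,0.13],[0.0435,0.002,0.14],[0.0435,0.002,0.14],[0.0435,0.002,0.14]]' --rotation '[[0,0,0],[0,0,0],[0,0,0],[0,0,0],[0,0,0],[0,0,0],[0,0,0]]'

```text
time: 2.85
tool_pos: [531.0, 220.6, 112.7]
tcp_rot: [179.9, -0.1, 62.9]
ft_force: [1.0, 0.4, 0.3]
finger_gap: 50.0
grip_force: 0.0
```

Run:
```python
from h import *
for i in range(3): print(r.sense()['tool_pos'])
w=snap('wrist','w2'); print(r.sense()['tool_pos'])
```

```text
[531.0170212  220.56737507 112.71696336]
[531.0170212  220.56737507 112.71696336]
[531.0170212  220.56737507 112.71696336]
[531.52894885 220.89642827 113.36101036]
```

>>> servo_tool --fingers '[0.05,0.05,0.04,0.03]' --linear '[[0,-0.001,0.015],[0,-0.001,0.03],[0,-0.001,0.03],[0,-0.001,0.03]]' --rotation '[[0,0,0],[0,0,0],[0,0,0],[0,0,0]]' --force 40

```text
time: 3.3
tool_pos: [528.0, 221.2, 79.2]
tcp_rot: [-179.9, 0.1, 62.9]
ft_force: [-0.3, -0.7, 0.5]
finger_gap: 30.1
grip_force: 0.0
```

>>> servo_tool --fingers '[0.02,0.01,0.005,0.005,0.005]' --linear '[[0,0,0],[0,0,0],[0,0,0],[0,0,0],[0,0,0]]' --rotation '[[0,0,0],[0,0,0],[0,0,0],[0,0,0],[0,0,0]]' --force 40

```text
time: 3.8
tool_pos: [528.8, 221.7, 80.8]
tcp_rot: [-180.0, -0.0, 62.9]
ft_force: [-5.1, 1.5, 6.0]
finger_gap: 13.6
grip_force: 40.5
```

>>> servo_tool --fingers '[0.005,0.005,0.005,0.005,0.005,0.005,0.005,0.005,0.005,0.005]' --linear '[[0,-0.0005,0],[0,-0.0005,0],[0,-0.0005,0],[0,-0.0005,0],[0,-0.0005,0],[0,-0.0005,0],[0,-0.0005,0],[0,-0.0005,0],[0,-0.0005,0],[0,-0.0005,0]]' --rotation '[[0,0,5],[0,0,10],[0,0,15],[0,0,20],[0,0,25],[0,0,30],[0,0,35],[0,0,40],[0,0,45],[0,0,45]]'

```text
time: 4.8
tool_pos: [528.8, 221.6, 80.8]
tcp_rot: [180.0, -0.0, 17.8]
ft_force: [-2.2, -0.3, 4.8]
finger_gap: 13.2
grip_force: 40.4
```

Run:
```python
from h import *
w=snap('wrist','w3'); s=r.sense();print(s['tcp_rot'],s['tool_pos'],s['ft_force'],s['wrist_torque'])
t=snap('top','top3');snap('side','side3')
A=cv2.resize(w['frame'][150:400,200:450],None,fx=2.4,fy=2.4,interpolation=cv2.INTER_CUBIC)[:,:,::-1]
cv2.imwrite('pics/c5.png',A)
```

```text
[ 1.79988543e+02 -4.52705916e-02  1.80141304e+01] [528.77491774 221.59245005  80.82273642] [-2.52542682 -0.20041828  5.60659826] [-0.15860631  0.45678412 -0.1084523 ]
```

>>> servo_tool --fingers '[0.03,0.05,0.05,0.05,0.05,0.05,0.05,0.05,0.05]' --linear '[[0,0,0],[0,0,0],[0,0,0],[0,0,-0.04],[0,0.01,-0.08],[0,0.03,-0.12],[0,0.053,-0.12],[0,0.053,-0.12],[0,0.053,-0.12]]' --rotation '[[0,0,0],[0,0,0],[0,0,0],[0,0,0],[0,0,0],[0,0,0],[0,0,0],[0,0,0],[0,0,0]]'

```text
time: 5.85
tool_pos: [544.5, 170.9, 199.8]
tcp_rot: [-180.0, 0.0, 17.9]
ft_force: [0.4, 0.7, 0.1]
finger_gap: 49.9
grip_force: 0.0
```

Run:
```python
from h import *
w=snap('wrist','w4'); s=r.sense();print(s['tcp_rot'],s['tool_pos'],s['ft_force'])
snap('side','side4');snap('top','top4')
print(proj(w,(529.4,221,85)),proj(w,(590,20,120)))
```

```text
[-1.79967551e+02  9.45818833e-02  1.79071262e+01] [544.05808966 171.31479672 199.24191486] [-1.02777803  0.59825975 -0.22044287]
[238.05221137 247.11160869] [575.98985996 269.55328442]
```

View pics/w4.png

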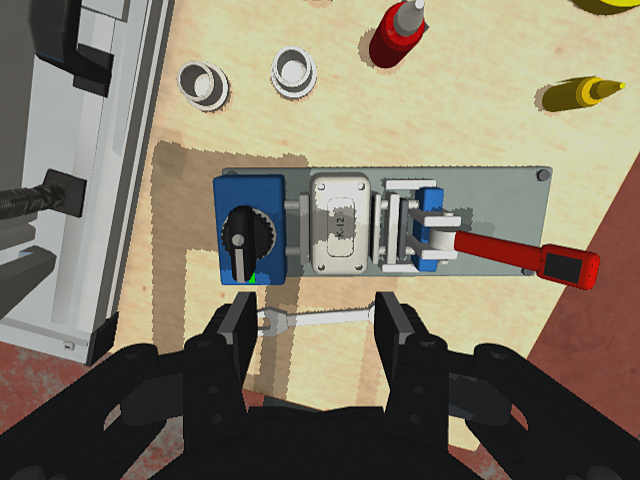

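The wrist view shows the white pointer (240,280) next to the green mark (253,279), seen with parallax. The lever is red from (455,240) to (595,270), its pad end at about (565,265). The big red bottle is standing at (400,30). I'll check the vice axis angle numerically against the pointer's and estimate the lever geometry.

Run:
```python
from h import *
w=load('w4');f=w['frame'].astype(float)
hsv=cv2.cvtColor(w['frame'],cv2.COLOR_RGB2HSV)
ang=lambda v:np.degrees(np.arctan2(v[1],v[0]))
# plate top edge: last wood->plate transition by saturation/ R-B
rb=cv2.GaussianBlur(f[:,:,0]-f[:,:,2],(3,3),0)
pts=[]
for u in list(range(300,380,4))+list(range(450,535,3)):
    col=rb[150:185,u]; g=np.diff(col); k=np.argmin(g); 
    pts.append(atz(w,u,150+k+.5,12)[:2])
pts=np.array(pts); 
vx,vy,x0,y0=cv2.fitLine(pts.astype(np.float32),cv2.DIST_HUBER,0,.01,.01).ravel()
d=np.array([vx,vy]); d*=np.sign(-d[1]); print('plate edge ang',ang(d),'->mark',ang(d)-90+360, 'resid',np.abs((pts-[x0,y0])@[-vy,vx]).mean())
# end edge of plate (right)
pts=[]
for v in range(180,230,3):
    col=rb[v,540:565]; k=np.argmax(np.diff(col)); pts.append(atz(w,540+k+.5,v,12)[:2])
pts=np.array(pts);q=cv2.fitLine(pts.astype(np.float32),cv2.DIST_HUBER,0,.01,.01).ravel();e=q[:2]*-np.sign(q[0]);print('end edge->mark',ang(e)%360)
# pointer strip
for tag,box in(('w4',(236,240,292,262)),('w1',(175,300,215,335))):
    s=load(tag);F=s['frame'];h=cv2.cvtColor(F,cv2.COLOR_RGB2HSV)
    r0,c0,r1,c1=box
    m=(h[r0:r1,c0:c1,2]>110)&(h[r0:r1,c0:c1,1]<60)
    if tag=='w4': m=None
    if m is not None:
        n,l,st,ce=cv2.connectedComponentsWithStats(m.astype(np.uint8));k=1+np.argmax(st[1:,4]);ys,xs=np.where(l==k)
        p=np.array([atz(s,x+c0,y+r0,85)[:2] for x,y in zip(xs,ys)]);q=cv2.fitLine(p.astype(np.float32),cv2.DIST_L2,0,.01,.01).ravel();print(tag,st[k],ang(q[:2])%180+180)
s=w;F=w['frame'];
print(F[225:290:5,228:262:2].mean(2).astype(int))
g=(hsv[:,:,0]>45)&(hsv[:,:,0]<75)&(hsv[:,:,1]>150);ys,xs=np.where(g[200:300,200:300]);print('green',xs.min()+200,xs.max()+200,ys.min()+200,ys.max()+200,[atz(w,x,y,44) for x,y in((xs.max()+200.5,ys.min()+200),)])
# lever red
red=((hsv[:,:,0]<6)|(hsv[:,:,0]>174))&(hsv[:,:,1]>150);ys,xs=np.where(red[200:320,440:620]);xs+=440;ys+=200
for u in range(455,605,12):
    y=ys[xs==u];print(u,y.min() if len(y) else None,y.max() if len(y) else None)
```

```text
plate edge ang -72.11546 ->mark 197.88454 resid 0.08479354740903958
end edge->mark 197.95555
w1 [ 15   4   6  33 194] 243.36829
[[ 24  26  28  29  33  33  35  35  25  20  19  13  13  28  29  28  31]
 [ 34  26  24  31  35  35  36  28  26  21  19  14  16  25  27  29  27]
 [ 34  26  21  82 135 138 103  35  21  20  19  18  18  22  28  28  29]
 [ 32  17 107 141 140 135 113 120  26  22  16  20  15  18  28  28  29]
 [ 34  21  22  39 104  89  92  19  27  23  18  16  18  15  31  29  27]
 [ 22  25  22  37 154 147 148  95  23  22  21  16  19  17  28  28  32]
 [ 73  31  22  26 152 140 141 142  24  21  21  15  17  18  31  28  21]
 [ 70  73  20  15 157 141 141 147  17  23  19  17  15  12  54  65  58]
 [ 71  72  17  17 125 141 140 146  16  25  22  22  21  13  58  60  57]
 [ 97 102   7  19  79 142 141 145   8  23  20  18  16  31  60  59  58]
 [104 109  30  21  54 142 139 144  20  22  21  14  57  75  97  97  94]
 [105 106 107  70  42 145 141 143  74  15  54  73  74  72 101  95  95]
 [178 175 174 175 177 176 179 180 177 178 177 177 176 176 178 162 161]]
green 249 254 272 282 [array([498.9284547 , 207.88366712,  44.        ])]
455 235 249
467 233 252
479 235 256
491 238 259
503 240 262
515 243 265
527 245 268
539 248 276
551 245 280
563 247 283
575 249 286
587 251 289
599 226 264
```

Run:
```python
from h import *
w=load('w4');F=w['frame'].astype(float).mean(2)
p=[]
for v in range(249,277):
    row=F[v,228:250]; wt=np.clip(row-40,0,None); wt[:5]=0; wt[18:]=0
    p.append(atz(w,228+(wt*np.arange(22)).sum()/wt.sum(),v,85)[:2])
p=np.array(p);q=cv2.fitLine(p.astype(np.float32),cv2.DIST_HUBER,0,.01,.01).ravel()
print('ptr',np.degrees(np.arctan2(q[1],q[0]))%180+180, 'line dist to axis pt', np.cross(q[:2],np.array([529.4,221])-q[2:]))
print(p[0],p[-1])
# lever model: axis direction d, pivot at nut+152 d, fit angle+offset
hsv=cv2.cvtColor(w['frame'],cv2.COLOR_RGB2HSV)
d=np.array([np.cos(np.radians(-72.1)),np.sin(np.radians(-72.1)),0]);x=np.array([-d[1],d[0],0])
def pts(th,N):
    piv=np.array([*N,0])+152*d+[0,0,59];u=d*np.cos(th)+np.array([0,0,1])*np.sin(th);n=-d*np.sin(th)+np.array([0,0,1])*np.cos(th)
    return {'pad':piv+70*u+5*n,'end':piv+97*u,'l':piv+97*u+11*x+5*n,'r':piv+97*u-11*x+5*n,'piv':piv}
side=load('side4');top=load('top4')
for th in(.8,.9,1.0,1.1):
    P=pts(th,(529.4,221)); print(th,{k:(P[k].round(0),proj(w,P[k]).round(0),proj(side,P[k]).round(0),proj(top,P[k]).round(0)) for k in P})
for n,s in(('side',side),('top',top)):
    h=cv2.cvtColor(s['frame'],cv2.COLOR_RGB2HSV);m=((h[:,:,0]<6)|(h[:,:,0]>174))&(h[:,:,1]>150)
    b=(220,290,215,285) if n=='side' else(285,340,240,275)
    r0,r1=(215,270) if n=='side' else (240,280);c0,c1=(290,330) if n=='side' else (345,400)
    ys,xs=np.where(m[r0:r1,c0:c1]);print(n,xs.min()+c0,xs.max()+c0,ys.min()+r0,ys.max()+r0)
    for v in range(r0,r1,6):
        k=xs[ys==v-r0]
        if len(k):print(v,k.min()+c0,k.max()+c0)
```

```text
ptr 197.8745 line dist to axis pt 0.13407678975527926
[528.13977086 220.47844581] [509.19627315 214.42056846]
0.8 {'pad': (array([590.,  33., 113.]), array([548., 259.]), array([311., 241.]), array([377., 254.])), 'end': (array([597.,  12., 129.]), array([605., 268.]), array([316., 235.]), array([390., 249.])), 'l': (array([606.,  19., 132.]), array([608., 251.]), array([323., 231.]), array([387., 244.])), 'r': (array([585.,  12., 132.]), array([599., 288.]), array([308., 233.]), array([391., 256.])), 'piv': (array([576.,  76.,  59.]), array([445., 238.]), array([301., 264.]), array([350., 264.]))}
0.9 {'pad': (array([588.,  39., 117.]), array([544., 261.]), array([310., 236.]), array([374., 255.])), 'end': (array([595.,  19., 135.]), array([601., 272.]), array([315., 229.]), array([387., 250.])), 'l': (array([604.,  26., 138.]), array([602., 254.]), array([321., 225.]), array([383., 245.])), 'r': (array([583.,  19., 138.]), array([594., 292.]), array([306., 227.]), array([387., 257.])), 'piv': (array([576.,  76.,  59.]), array([445., 238.]), array([301., 264.]), array([350., 264.]))
[... 579 characters left out ...]
 array([368., 256.])), 'end': (array([590.,  34., 145.]), array([585., 278.]), array([311., 218.]), array([379., 252.])), 'l': (array([599.,  42., 148.]), array([584., 260.]), array([317., 215.]), array([374., 247.])), 'r': (array([578.,  35., 148.]), array([576., 299.]), array([302., 216.]), array([378., 259.])), 'piv': (array([576.,  76.,  59.]), array([445., 238.]), array([301., 264.]), array([350., 264.]))}
side 298 319 223 262
227 305 319
233 304 317
239 304 313
245 302 311
251 300 309
257 299 307
top 366 385 247 261
252 371 384
258 366 380<stdin>:8: DeprecationWarning: Arrays of 2-dimensional vectors are deprecated. Use arrays of 3-dimensional vectors instead. (deprecated in NumPy 2.0)
```

The pointer is at 197.9° and the mark direction at 197.9°, so the nut is set. The lever model (pivot 152 mm along the axis, about 1 rad) matches the wrist, side and top pixels. I'll shut the fingers and go to the nut side of the lever face.

>>> servo_tool --fingers '[0,0,0,0,0,0,0,0]' --linear '[[0.001,0.035,0],[0.003,0.07,0],[0.003,0.105,0.01],[0.003,0.105,0.035],[0.003,0.105,0.055],[0.003,0.105,0.055],[0.003,0.105,0.055],[0.003,0.105,0.055]]' --rotation '[[0,0,0],[0,0,0],[0,0,0],[0,0,0],[0,0,0],[0,0,0],[0,0,0],[0,0,0]]' --force 60

```text
time: 6.8
tool_pos: [580.5, 72.8, 146.6]
tcp_rot: [180.0, -0.1, 18.0]
ft_force: [-0.8, 0.4, -0.3]
finger_gap: 0.0
grip_force: 0.0
```

Run:
```python
from h import *
w=snap('wrist','w5');a=snap('side','side5');s=r.sense();print(s['tcp_rot'],s['tool_pos'],s['ft_force'],s['finger_gap'])
A=cv2.resize(a['frame'][150:350,200:400],None,fx=2.9,fy=2.9,interpolation=cv2.INTER_CUBIC)[:,:,::-1]
cv2.imwrite('pics/c6.png',A)
```

```text
[ 1.79964775e+02 -1.28298364e-01  1.79549006e+01] [580.71142238  72.64910844 146.84912416] [ 0.10590575  0.84770771 -0.37020035] 0.32860767765526844
```

View pics/c6.png

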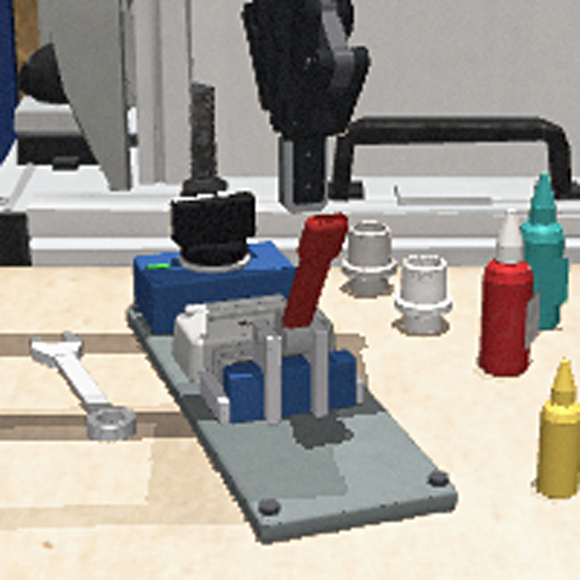

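The side crop shows the closed fingertips at (307,205), behind (nut side of) the red lever end at (325,225), nothing touched, bottle upright at (507,315). Next I push along the arc.

>>> servo_tool --fingers '[0,0,0,0,0,0,0,0,0,0]' --linear '[[0,0.01,0.002],[0,0.017,0.003],[0,0.024,0.006],[0,0.031,0.01],[0,0.0375,0.0145],[0,0.0437,0.0192],[0,0.049,0.0255],[0,0.054,0.032],[0,0.0585,0.039],[0,0.0585,0.039]]' --rotation '[[0,0,0],[0,0,0],[0,0,0],[0,0,0],[0,0,0],[0,0,0],[0,0,0],[0,0,0],[0,0,0],[0,0,0]]'

```text
time: 7.9
tool_pos: [597.5, 15.6, 104.9]
tcp_rot: [180.0, 0.1, 17.9]
ft_force: [-0.8, 0.0, 0.6]
finger_gap: -0.2
grip_force: 0.0
```

>>> servo_tool --fingers '[0,0,0,0,0,0,0]' --linear '[[0,0.004,0.008],[0,0.0065,0.016],[0,0.008,0.021],[0,0.008,0.023],[0,0.008,0.0245],[0,0.008,0.0245],[0,0.008,0.0245]]' --rotation '[[0,0,0],[0,0,0],[0,0,0],[0,0,0],[0,0,0],[0,0,0],[0,0,0]]'

```text
time: 8.6
tool_pos: [600.6, 8.6, 83.0]
tcp_rot: [180.0, -0.0, 17.9]
ft_force: [-4.5, 1.2, 10.8]
finger_gap: 0.1
grip_force: 5.7
```

Run:
```python
from h import *
for i in range(3): snap('wrist','w6');s=r.sense();print(s['tool_pos'],s['ft_force'],s['wrist_torque'])
```

```text
[600.58076621   8.67093088  82.98467711] [-5.10473619  1.79049669 11.22433906] [0.20987704 0.8340917  0.07911953]
[600.56421885   8.67778453  82.98504142] [-4.83749587  1.07915504 10.82444653] [0.1797806  0.79318708 0.04079697]
[600.55227782   8.67368335  82.9513824 ] [-4.7202488   0.96522594 11.7352808 ] [0.19230371 0.77391843 0.02891166]
```

>>> servo_tool --fingers '[0,0,0,0]' --linear '[[0,0,0.001],[0,0,0.002],[0,0,0.002],[0,0,0.002]]' --rotation '[[0,0,0],[0,0,0],[0,0,0],[0,0,0]]'

```text
time: 9.15
tool_pos: [600.8, 8.7, 82.8]
tcp_rot: [179.9, -0.0, 17.9]
ft_force: [-12.0, 1.8, 25.7]
finger_gap: 0.3
grip_force: 12.5
```

The force rises from 11 to 26 N with no further travel, so the lever is on its stop. Retreating straight up to verify.

>>> servo_tool --fingers '[0,0,0,0,0,0,0,0,0]' --linear '[[0,0,-0.01],[0,0,-0.04],[0,0,-0.08],[0,-0.03,-0.12],[0,-0.07,-0.14],[0,-0.11,-0.14],[0,-0.13,-0.14],[0,-0.13,-0.14],[0,-0.13,-0.14]]' --rotation '[[0,0,0],[0,0,0],[0,0,0],[0,0,0],[0,0,0],[0,0,0],[0,0,0],[0,0,0],[0,0,0]]'

```text
time: 10.05
tool_pos: [560.2, 132.4, 219.4]
tcp_rot: [180.0, 0.0, 18.0]
ft_force: [-0.8, -0.7, -0.1]
finger_gap: 0.5
grip_force: 0.0
```

Run:
```python
from h import *
w=snap('wrist','w7');a=snap('side','side7');s=r.sense();print(s['time'],s['tool_pos'],s['ft_force'])
d=np.array([np.cos(np.radians(-72.1)),np.sin(np.radians(-72.1)),0]);piv=np.array([529.3,221.2,59])+152*d
for th in(0,.05,.1):
    e=piv+97*(d*np.cos(th)+np.array([0,0,np.sin(th)]));print(th,proj(w,e),proj(a,e))
W=w['frame'][140:340,120:600];A=a['frame'][190:350,200:420]
W=cv2.resize(W,(792,330),interpolation=cv2.INTER_CUBIC);A=cv2.resize(A,(371,270),interpolation=cv2.INTER_CUBIC)
o=np.zeros((600,792,3),np.uint8);o[:330]=W;o[330:,:371]=A
# pointer angle
F=w['frame'].astype(float).mean(2);u,v=proj(w,(529.3,221.2,85));u,v=int(u),int(v);print('nut px',u,v)
N=w['frame'][max(v-35,0):v+55,max(u-60,0):u+60];N=cv2.resize(N,None,fx=3,fy=3)[:270,:400];o[330:330+N.shape[0],390:390+N.shape[1]]=N
cv2.imwrite('pics/c7.png',o[:,:,::-1])
```

```text
10.15 [560.50102625 131.50670976 219.35374915] [ 0.01885328  0.41886403 -0.95248378]
0 [503.33826545 235.75619482] [323.20798068 290.38371613]
0.05 [506.24521466 237.21713677] [323.2201307  287.08886295]
0.1 [508.93430279 238.72206811] [323.17008389 283.71645402]
nut px 187 243
```

View pics/c7.png

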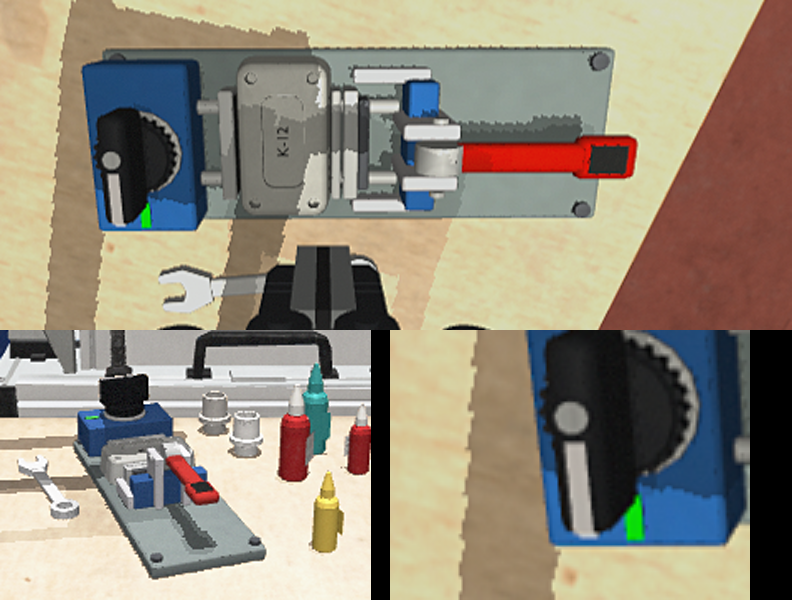

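The lever lies flat: its tip is at wrist px ≈(505,236), and 0 rad predicts (503,236). The jaws close on the cover, the pointer still points along the green mark, and the bottle stands upright. Handing in.

```bash
python3 -c "
from bench import r
print(r.hand_in())"
```

```text
the job is handed in; nothing more can be done
None
```

I turned the wing nut 45° clockwise until its pointer lined up with the green mark, then pushed the red lever down flat onto its stop; the cover is clamped, the red bottle is still standing, and the job was handed in at about 10 s.

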